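Put the practical's vessels back in their fitted bench holders

TASK

Clear up after the practical: put the amber reagent bottle, the small specimen jar, the square staining jar and the oblong slide box each into the white bench holder that fits its own shape and size (bottle in the larger round one, specimen jar in the smaller round one, square in square, oblong in oblong). Set each one down without dropping it, so that it stands upright, flat on the floor of its holder inside the rim, and let go of it. Leave the mortar and the test-tube rack where they are.

Things in the scene. Friction and masses are not known exactly. Their poses are not given: they have to be found in the camera images.
- bottle_center (a point): Loose. Squat round reagent bottle: amber glass body 62 mm in diameter with a pale label band, up to 42 mm above its foot, sloping in to a neck 52 mm up, and a black round screw cap 46 mm in diameter from 52 to 78 mm up (easiest gripped there). Total height 78 mm, about 150 g. Point: on the axis, half-way up (39 mm above the foot), z up.
- jar_center (a point): Loose. Small round specimen jar: whitish plastic, body 43 mm in diameter, 46 mm high, white round lid 48 mm in diameter from 46 to 62 mm up. Total height 62 mm, about 70 g. Point: on the axis, half-way up (31 mm above the foot), z up.
- stain_jar_center (a point): Loose. Square white ceramic staining jar with a square lid that does not come off (a small grey square on top): 50 x 50 mm, 65 mm high, about 140 g. Point: its centre, half-way up (32.5 mm above the foot); x and y square to its sides, z up.
- slide_box_center (a point): Loose. Oblong grey plastic box for microscope slides, closed, with a black seam and a pale label on top: 100 mm long (its x), 40 mm wide (its y), 60 mm high, about 130 g. Point: its centre, half-way up (30 mm above the foot), z up.
- bottle_holder_floor (a point): Fixed white plastic holder, open above, with a dark floor: the recess floor is 3 mm above the bench and the 6 mm thick rim stands 10 mm above the bench (7 mm deep recess). The recess is round, 78 mm in diameter (the larger round holder, 90 mm outside): home of the reagent bottle. Point: centre of the recess floor, z up.
- jar_holder_floor (a point): Fixed white plastic holder, open above, with a dark floor: the recess floor is 3 mm above the bench and the 6 mm thick rim stands 10 mm above the bench (7 mm deep recess). The recess is round, 60 mm in diameter (the smaller round holder, 72 mm outside): home of the specimen jar. Point: centre of the recess floor, z up.
- stain_jar_holder_floor (a point): Fixed white plastic holder, open above, with a dark floor: the recess floor is 3 mm above the bench and the 6 mm thick rim stands 10 mm above the bench (7 mm deep recess). The recess is square, 66 x 66 mm (78 mm outside): home of the square staining jar. Point: centre of the recess floor, z up. x and y square to its sides.
- slide_box_holder_floor (a point): Fixed white plastic holder, open above, with a dark floor: the recess floor is 3 mm above the bench and the 6 mm thick rim stands 10 mm above the bench (7 mm deep recess). The recess is oblong, 118 mm along its x by 58 mm along its y (130 x 70 mm outside): home of the slide box, lengthwise. Point: centre of the recess floor, z up.
- mortar: Bystander, to be left alone: loose white ceramic mortar bowl, 100 mm across, 50 mm high, beyond the holders. Origin: centre of its underside.
- tube_rack: Bystander, to be left alone: loose white test-tube rack block, 60 mm (its x) by 160 mm (its y), 30 mm high, with capped tubes up to 68 mm, at the right-hand side. Origin: centre of its underside.
Mind the look-alikes: they are no part of the job. Leave any yellow look-alike of the part that bears jar_holder_floor alone.

How it is judged:
By the outcome, as a careful person would: the job done as asked, in the order asked, and still so for the second after the job is handed in, with the robot touching nothing.
It also fails if it takes over 112 s, if anything falls off the work surface, if the arm or the gripper's body presses on something with over 40 N, if the wrist force passes 120 N, or if a joint passes its speed limit or range.

ROBOT

A 6-joint arm with a two-finger parallel gripper is mounted at the origin on the work surface. World frame = base frame: x ahead of the robot, y to its left, z up, the work surface at z = 0. Lengths are in mm, angles in rad, forces in N, time in s.
With the tool pointing down it reaches from about 300 to 875 mm from the base axis. Payload 6.4 kg.
Tool frame: the origin (TCP) lies midway between the tips of the shut fingers; the grasp point (between the pads) lies 19 mm behind it; y points along the fingers, x is the direction in which the jaws open and shut, and the axes are right-handed (so a half turn about y gives the same grasp; the last joint's range is limited). The gripper opens to 88 mm and grips with 3 to 60 N. Pads are 18 mm wide; open, the fingers measure 123 mm over their backs; the gripper's body (75 mm by 187 mm) begins 45 mm behind the grasp point.
Start: joints at [-0.206, 0.181, 1.607, -0, 1.354, -0.206], TCP at [575.014, 0.015, 238.714] pointing down, gripper open.
Joint ranges: [-2.99, 2.99], [-0.89, 2.07], [0.3, 2.58], [-1.14, 4.28], [0, 2.63], [-3.12, 3.12]. Speed limits (rad/s): [2.57, 2.57, 3.01, 3.14, 3.14, 3.14].

INTERFACE

Orientations are given as a unit quaternion [w, x, y, z].
In Python, from bench import arm gives the robot as it stands.
- The arm moves only by the shell command python3 -m inch 'ROWS' [FORCE]. ROWS is JSON, a list of rows, each an object with "claw": the gripper command: -1 is shut, 1 is fully open, values between are in proportion; "travel": the shift along the tool's x, y, z in m, a list of three; "twist": the turn, a rotation vector about the tool's x, y, z in rad, a list of three. A call has exactly 5 rows; each row is the pose to reach, as a shift and turn from the pose measured when the call began, along the tool's axes at that moment; what a row does not reach only later rows make up. A row lasts 1/8 s, in which the tool goes at most 62.5 mm and 10.7 degrees, less where a joint would pass 70% of its speed; a pose out of reach is approached as far as the arm can. A call with a gripper value outside its range is refused whole. The fingers move at their own pace and stop on an object; FORCE is the grip in N (left out, the last holds). Time passes only in rows, so rows that repeat a pose let the fingers close, or fill a call up. It gives the time, the measured TCP pose, the force and the opening at its end, in the units of the state.
- arm.observe(): the state, without advancing time (a new reading comes with each control period).
- arm.read_camera(name): name is "scene" or "side" or "wrist"; returns (picture, depth): 400x640x3 uint8, red, green, blue; 400x640 float32, mm along the optical axis (not along the pixel's ray), 0 where there is no reading.
- arm.get_calibration(name): a dict with "K" (3x3 intrinsics, pixels), "k1" (the pictures are not rectified: a ray, as slopes to the right and down, at radius r is drawn at 1 + k1 r^2 times it, then the intrinsics apply), "xyz" and "orientation" of the camera in the world. Camera axes: x right, y up, looking along -z (the intrinsics and any distortion apply to the point x, -y, -z); pixel columns grow to the right and rows downward; lengths in mm; the calibration is good to about 2 mm. A picture is of the moment at which its call begins: read the wrist's pose just before it. get_calibration takes no time and is no camera call; for the wrist camera it gives the pose at the moment of the call.
- arm.finish_job(): hands the job in, once; it reports no verdict.
The state is a dict: "time": time; "joints": joint angles; "qd": joint speeds; "effort": joint torques, N m; "position": TCP position; "tool_rot": TCP orientation; "force": force on the tool from outside, world axes, zero at the start; "ft_torque": the same for the moment, N m; "width": opening from 0.0 (shut) to 1.0 (fully open).
Only numpy, scipy, OpenCV 4.12 (cv2) and the standard library are available. Lean on these libraries where they do the work, as an engineer would, in place of code of your own. Each camera call takes 0.05 s, during which the arm holds its last target. There are 200 camera calls.

## Working session

There is one attempt and no reset: what is moved stays moved. The work goes in short steps, Python scripts to look and compute and a shell command to move; the robot and the scene stay as the last step left them, time stands still between calls to the robot, and variables do not carry over. Pictures are saved under pics/ and viewed, about 12 in all and at most 16, crops included, and the job is handed in when it is done.

```bash
ls; mkdir -p pics; cat > h.py <<'E'
import numpy as np, cv2
from scipy.spatial.transform import Rotation as R
from bench import arm
def rot(q): return R.from_quat([q[1],q[2],q[3],q[0]]).as_matrix()
def cloud(d,c):
    K=np.array(c["K"]);v,u=np.mgrid[:400,:640].astype(float)
    xd=(u-K[0,2])/K[0,0];yd=(v-K[1,2])/K[1,1];x,y=xd.copy(),yd.copy()
    for _ in range(8):
        f=1+c["k1"]*(x*x+y*y);x=xd/f;y=yd/f
    P=np.stack([x,-y,-np.ones_like(x)],-1)   # rays
    return P@rot(c["orientation"]).T, P*d[...,None]@rot(c["orientation"]).T+np.array(c["xyz"])
def shot(n,save=None):
    c=arm.get_calibration(n);im,d=arm.read_camera(n)
    if save: cv2.imwrite(f"pics/{save}.png",im[...,::-1]); np.savez(f"pics/{save}.npz",im=im,d=d,K=c["K"],k1=c["k1"],xyz=c["xyz"],orientation=c["orientation"])
    rays,P=cloud(d,c);return im,d,c,rays,P
def onplane(ray,c,z): 
    o=np.array(c["xyz"]);return o+ray*((z-o[2])/ray[...,2:3])
E
python3 - <<'E'
from h import *
for n in("scene","side","wrist"):
    im,d,c,r,P=shot(n,n+"0");print(n,c,(d>0).mean())
print(arm.observe())
E
```

```text
pics
scene {'K': array([[459.50294195,   0.        , 322.48541782],
       [  0.        , 459.50294195, 198.03367846],
       [  0.        ,   0.        ,   1.        ]]), 'k1': -0.014586808320186951, 'xyz': array([1071.03174577, -713.3023052 , 1240.91019097]), 'orientation': array([0.91035614, 0.27907452, 0.09813246, 0.28937714])} 0.996171875
side {'K': array([[516.11625892,   0.        , 328.68196616],
       [  0.        , 516.11625892, 193.81084755],
       [  0.        ,   0.        ,   1.        ]]), 'k1': -0.06692213017879484, 'xyz': array([  413.56798023, -1153.48635647,  1095.29186107]), 'orientation': array([ 0.91458638,  0.39879462, -0.03480523, -0.05729924])} 0.99605078125
wrist {'K': array([[306.40190836,   0.        , 319.04747682],
       [  0.        , 306.40190836, 205.5323226 ],
       [  0.        ,   0.        ,   1.        ]]), 'k1': -0.04510825788270491, 'xyz': array([574.79250574,  85.7340976 , 383.60487333]), 'orientation': array([ 9.86454565e-01, -1.64034208e-01,  2.32128554e-04,  3.40301969e-04])} 0.99620703125
{'time': 0.15, 'joints': array([-2.06297079e-01,  1.81349200e-01,  1.60773505e+00,  7.01064823e-06,
        1.35378913e+00, -2.06295393e-01]), 'qd': array([-0.00096227, -0.00047867, -0.00474235,  0.00031508, -0.000496  ,
       -0.00103348]), 'effort': array([ 2.17843895e-03, -4.34232402e+01, -3.42173409e+01,  7.02767819e-02,
        3.56537139e-02, -6.69761539e-05]), 'position': array([5.74613407e+02, 1.02267556e-01, 2.38049926e+02]), 'tool_rot': array([ 7.07201756e-01, -7.07011517e-01,  4.43839120e-04,  4.41576384e-04]), 'force': array([ 4.72237794e-04, -1.02041599e-01, -8.06885161e-01]), 'ft_torque': array([-0.00100161, -0.01777664,  0.01567699]), 'width': 1.0021232889696268}
```

View pics/scene0.png

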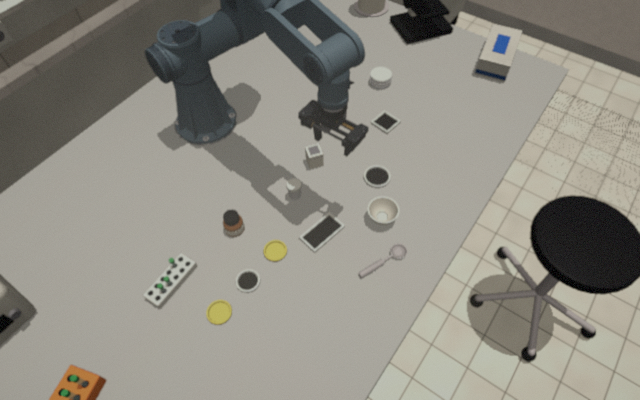

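View pics/side0.png

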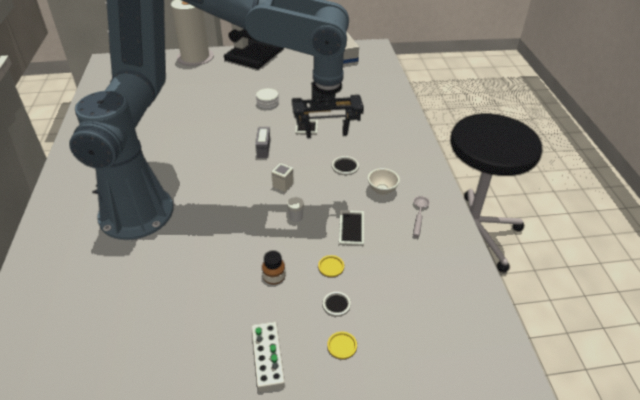

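View pics/wrist0.png

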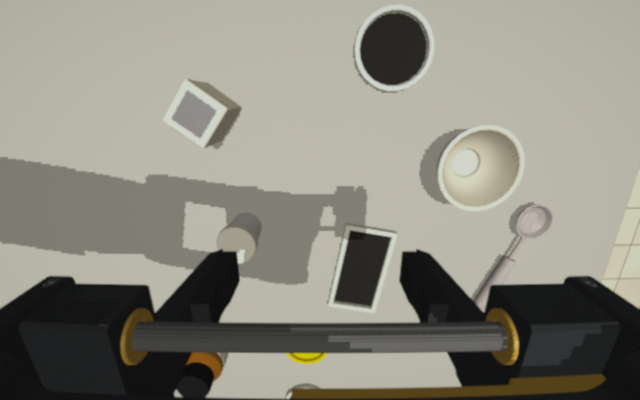

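```bash
cat > m.py <<'E'
from h import *
def load(n):
    z=np.load(f"pics/{n}.npz");c={k:z[k] for k in("K","xyz","orientation")};c["k1"]=float(z["k1"])
    r,P=cloud(z["d"],c);return z["im"],c,r,P
def analyse(n):
    im,c,r,P=load(n) if isinstance(n,str) else n
    hsv=cv2.cvtColor(im,cv2.COLOR_RGB2HSV);X,Y,Z=P[...,0],P[...,1],P[...,2]
    area=(X>250)&(X<950)&(Y>-600)&(Y<600)
    def comps(m,lo):
        k,l,s,ce=cv2.connectedComponentsWithStats(m.astype(np.uint8))
        return [(l==i,s[i],ce[i]) for i in range(1,k) if s[i][4]>lo]
    for m,s,ce in comps(area&(hsv[...,2]<75)&(abs(Z-3)<9),60):
        q=onplane(r[m],c,6.5)[:,:2].astype(np.float32);(cx,cy),(w,h),a=cv2.minAreaRect(q)
        print(" dark  px",ce.round(),"c",np.round([cx,cy]),"size",np.round([w,h]),"ang",round(a,1))
    for m,s,ce in comps(area&(Z>18)&(Z<110),60):
        zt=np.percentile(Z[m],97);t=m&(Z>zt-5);q=P[t][:,:2].astype(np.float32);(cx,cy),(w,h),a=cv2.minAreaRect(q)
        print(" obj   px",ce.round(),"top",round(zt,1),"c",np.round([cx,cy]),"size",np.round([w,h]),"ang",round(a,1),"rgb",im[t].mean(0).round(),t.sum())
if __name__=="__main__":
    import sys
    for n in sys.argv[1:]: print(n);analyse(n)
E
python3 m.py scene0 side0 wrist0
```

```text
scene0
 dark  px [385. 121.] c [552. 373.] size [53. 54.] ang 81.2
 dark  px [377. 176.] c [659. 140.] size [64. 64.] ang 84.0
 dark  px [322. 231.] c [ 632. -140.] size [109.  48.] ang 79.7
 dark  px [247. 280.] c [ 551. -398.] size [50. 44.] ang 35.2
 obj   px [381.  76.] top 46.0 c [424. 548.] size [80. 80.] ang 3.4 rgb [184. 186. 176.] 135
 obj   px [314. 155.] top 68.9 c [451.  69.] size [48. 52.] ang 52.6 rgb [152. 151. 144.] 100
 obj   px [294. 188.] top 65.8 c [479. -79.] size [41. 44.] ang 39.1 rgb [148. 146. 136.] 78
 obj   px [383. 209.] top 51.9 c [758.  11.] size [97. 96.] ang 85.8 rgb [167. 167. 155.] 126
 obj   px [232. 222.] top 80.8 c [ 402. -289.] size [41. 44.] ang 63.1 rgb [66. 64. 60.] 118
 obj   px [170. 277.] top 69.4 c [ 376. -528.] size [23. 96.] ang 22.9 rgb [ 97. 136.  99.] 76
side0
 dark  px [345. 165.] c [661. 144.] size [60. 63.] ang 49.9
 dark  px [352. 227.] c [ 637. -138.] size [105.  51.] ang 81.2
 dark  px [336. 303.] c [ 554. -397.] size [51. 48.] ang 43.2
 obj   px [266.  97.] top 47.0 c [420. 543.] size [80. 81.] ang 27.9 rgb [207. 209. 194.] 120
[... 564 characters left out ...]
4
 obj   px [267. 353.] top 69.2 c [ 379. -528.] size [23. 93.] ang 22.6 rgb [ 81. 142.  90.] 115
wrist0
 dark  px [393.  48.] c [658. 142.] size [72. 72.] ang 2.2
 dark  px [361. 268.] c [ 633. -139.] size [112.  55.] ang 79.9
 obj   px [200. 113.] top 66.3 c [448.  74.] size [51. 50.] ang 54.0 rgb [176. 175. 167.] 2478
 obj   px [485. 169.] top 50.5 c [756.  15.] size [98. 98.] ang 43.2 rgb [194. 195. 178.] 1529
 obj   px [240. 238.] top 62.6 c [478. -72.] size [42. 47.] ang 53.0 rgb [160. 157. 141.] 1019
 obj   px [504. 274.] top 20.4 c [ 832. -138.] size [41. 12.] ang 67.0 rgb [181. 173. 165.] 139
 obj   px [201. 373.] top 78.0 c [ 401. -280.] size [44. 39.] ang 2.4 rgb [29. 29. 29.] 608
```

```bash
python3 -m inch '[{"claw":1,"travel":[-0.03,0.01,-0.048],"twist":[0,0,0]},{"claw":1,"travel":[-0.06,0.02,-0.096],"twist":[0,0,0]},{"claw":1,"travel":[-0.09,0.03,-0.144],"twist":[0,0,0]},{"claw":1,"travel":[-0.12,0.035,-0.19],"twist":[0,0,0]},{"claw":1,"travel":[-0.145,0.04,-0.235],"twist":[0,0,0]}]' 15
python3 -m inch '[{"claw":1,"travel":[-0.028,0,-0.045],"twist":[0,0,0]},{"claw":1,"travel":[-0.028,0,-0.05],"twist":[0,0,0]},{"claw":1,"travel":[-0.028,0,-0.05],"twist":[0,0,0]},{"claw":1,"travel":[-0.028,0,-0.05],"twist":[0,0,0]},{"claw":1,"travel":[-0.028,0,-0.05],"twist":[0,0,0]}]'
cat > w.py <<'E'
from m import *
import sys
im,d,c,r,P=shot("wrist",sys.argv[1]);analyse((im,c,r,P))
s=arm.observe();print({k:np.round(s[k],3) for k in("time","position","tool_rot","force","width")})
E
python3 w.py w1
```

```text
time: 0.78
position: [428.2, -236.0, 197.8]
tool_rot: [0.707, -0.707, 0.001, 0.0]
force: [1.1, -1.0, -0.1]
width: 0.999
time: 1.4
position: [400.8, -284.9, 197.8]
tool_rot: [0.707, -0.707, -0.0, 0.001]
force: [0.1, -0.2, 0.0]
width: 0.999
 dark  px [545.  50.] c [ 633. -144.] size [105.  53.] ang 79.6
 dark  px [447. 260.] c [ 562. -385.] size [24. 50.] ang 45.8
 obj   px [318. 188.] top 78.6 c [ 400. -284.] size [46. 46.] ang 0.7 rgb [38. 37. 36.] 1898
 obj   px [293. 315.] top 30.3 c [ 369. -454.] size [19. 61.] ang 89.2 rgb [186. 188. 175.] 550
 obj   px [297. 372.] top 67.4 c [ 368. -511.] size [16. 63.] ang 31.9 rgb [ 47. 134.  64.] 160
{'time': np.float64(1.45), 'position': array([ 400.782, -285.056,  197.836]), 'tool_rot': array([ 0.707, -0.707, -0.   ,  0.001]), 'force': array([0.65 , 0.208, 0.01 ]), 'width': np.float64(0.999)}
```

```bash
python3 -m inch '[{"claw":1,"travel":[-0.001,0.04,0.001],"twist":[0,0,0]},{"claw":1,"travel":[-0.001,0.08,0.001],"twist":[0,0,0]},{"claw":1,"travel":[-0.001,0.115,0.001],"twist":[0,0,0]},{"claw":1,"travel":[-0.001,0.144,0.001],"twist":[0,0,0]},{"claw":1,"travel":[-0.001,0.144,0.001],"twist":[0,0,0]}]'
python3 -m inch '[{"claw":-1,"travel":[0,0,0],"twist":[0,0,0]},{"claw":-1,"travel":[0,0,0],"twist":[0,0,0]},{"claw":-1,"travel":[0,0,0],"twist":[0,0,0]},{"claw":-1,"travel":[0,0,0],"twist":[0,0,0]},{"claw":-1,"travel":[0,0,0],"twist":[0,0,0]}]' 15
python3 -m inch '[{"claw":-1,"travel":[0,0,0],"twist":[0,0,0]},{"claw":-1,"travel":[0,-0.01,0],"twist":[0,0,0]},{"claw":-1,"travel":[0,-0.03,0],"twist":[0,0,0]},{"claw":-1,"travel":[0,-0.06,0],"twist":[0,0,0]},{"claw":-1,"travel":[0,-0.09,0],"twist":[0,0,0]}]'
```

```text
time: 2.08
position: [398.5, -281.9, 51.9]
tool_rot: [0.709, -0.706, 0.001, 0.003]
force: [0.5, -0.3, 0.3]
width: 0.999
time: 2.7
position: [398.8, -282.2, 52.3]
tool_rot: [0.708, -0.706, 0.0, 0.002]
force: [1.0, -0.2, 2.0]
width: 0.518
time: 3.32
position: [398.9, -282.3, 143.5]
tool_rot: [0.709, -0.706, 0.001, 0.002]
force: [0.8, 0.1, -0.8]
width: 0.513
```

```bash
python3 -m inch '[{"claw":-1,"travel":[0.015,-0.02,0.025],"twist":[0,0,0]},{"claw":-1,"travel":[0.04,-0.035,0.065],"twist":[0,0,0]},{"claw":-1,"travel":[0.07,-0.035,0.114],"twist":[0,0,0]},{"claw":-1,"travel":[0.1,-0.035,0.163],"twist":[0,0,0]},{"claw":-1,"travel":[0.13,-0.035,0.212],"twist":[0,0,0]}]'
python3 -m inch '[{"claw":-1,"travel":[0.03,0,0.049],"twist":[0,0,0]},{"claw":-1,"travel":[0.06,0,0.098],"twist":[0,0,0]},{"claw":-1,"travel":[0.09,0,0.147],"twist":[0,0,0]},{"claw":-1,"travel":[0.115,0,0.188],"twist":[0,0,0]},{"claw":-1,"travel":[0.13,0,0.212],"twist":[0,0,0]}]'
python3 w.py w2
```

```text
time: 3.95
position: [529.2, -68.5, 179.4]
tool_rot: [0.708, -0.706, 0.0, 0.002]
force: [0.5, -1.4, -1.4]
width: 0.515
time: 4.58
position: [659.1, 146.3, 179.8]
tool_rot: [0.709, -0.706, -0.0, 0.003]
force: [0.2, 0.4, -1.0]
width: 0.512
 dark  px [73. 68.] c [413. 264.] size [97.  9.] ang 82.5
 dark  px [319. 178.] c [658. 154.] size [72. 51.] ang 1.4
 dark  px [302. 371.] c [ 638. -117.] size [68. 54.] ang 79.9
 obj   px [32. 66.] top 61.1 c [404. 263.] size [103.  35.] ang 74.2 rgb [170. 170. 165.] 3845
 obj   px [119. 259.] top 65.8 c [448.  74.] size [53. 51.] ang 52.6 rgb [141. 136. 123.] 2162
 obj   px [420. 277.] top 50.5 c [768.  58.] size [ 8. 44.] ang 76.7 rgb [209. 211. 196.] 192
 obj   px [367. 316.] top 50.1 c [710.  12.] size [ 8. 27.] ang 10.5 rgb [204. 207. 191.] 85
{'time': np.float64(4.625), 'position': array([660.056, 148.485, 179.936]), 'tool_rot': array([ 0.709, -0.705, -0.001,  0.003]), 'force': array([-1.185,  0.334, -0.654]), 'width': np.float64(0.515)}
```

View pics/w2.png

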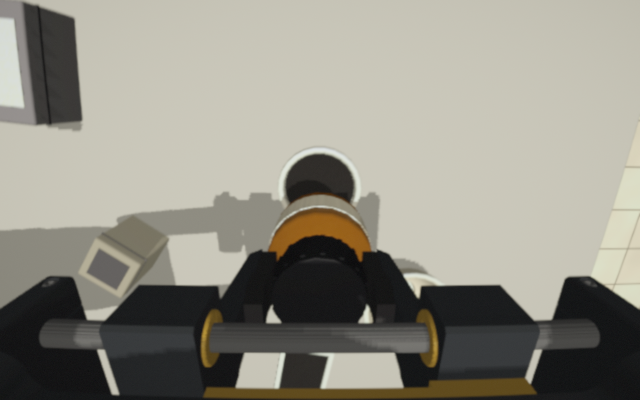

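```bash
python3 -m inch '[{"claw":-1,"travel":[-0.001,0.02,-0.003],"twist":[0,0,0]},{"claw":-1,"travel":[-0.002,0.05,-0.005],"twist":[0,0,0]},{"claw":-1,"travel":[-0.002,0.085,-0.005],"twist":[0,0,0]},{"claw":-1,"travel":[-0.002,0.105,-0.005],"twist":[0,0,0]},{"claw":-1,"travel":[-0.002,0.11,-0.005],"twist":[0,0,0]}]'
python3 -c "
from h import *
s=arm.observe();print(s['position'],s['tool_rot'],s['force'])"
```

```text
time: 5.25
position: [656.2, 143.3, 67.7]
tool_rot: [0.709, -0.705, 0.001, 0.004]
force: [-0.0, -0.3, -1.9]
width: 0.519
[656.20610462 143.27597318  67.72613441] [ 0.70899282 -0.7052045   0.00074774  0.00390294] [-0.0041062  -0.34629823 -1.85787536]
```

```bash
python3 -m inch '[{"claw":-1,"travel":[0.002,0.004,0],"twist":[0,0,0]},{"claw":-1,"travel":[0.002,0.007,0],"twist":[0,0,0]},{"claw":-1,"travel":[0.002,0.010,0],"twist":[0,0,0]},{"claw":-1,"travel":[0.002,0.0125,0],"twist":[0,0,0]},{"claw":-1,"travel":[0.002,0.0125,0],"twist":[0,0,0]}]'
```

```text
time: 5.88
position: [658.3, 143.5, 55.4]
tool_rot: [0.709, -0.705, 0.001, 0.004]
force: [-0.2, -0.6, -1.6]
width: 0.515
```

```bash
python3 -m inch '[{"claw":-1,"travel":[0,0.0005,0],"twist":[0,0,0]},{"claw":-1,"travel":[0,0.001,0],"twist":[0,0,0]},{"claw":-1,"travel":[0,0.001,0],"twist":[0,0,0]},{"claw":-1,"travel":[0,0.0015,0],"twist":[0,0,0]},{"claw":-1,"travel":[0,0.0015,0],"twist":[0,0,0]}]'
```

```text
time: 6.5
position: [658.6, 143.5, 55.2]
tool_rot: [0.709, -0.705, 0.0, 0.004]
force: [-2.2, -0.0, 8.0]
width: 0.519
```

```bash
python3 -m inch '[{"claw":0.3,"travel":[0,0,0],"twist":[0,0,0]},{"claw":1,"travel":[0,0,0],"twist":[0,0,0]},{"claw":1,"travel":[0,0,0],"twist":[0,0,0]},{"claw":1,"travel":[0,0,0],"twist":[0,0,0]},{"claw":1,"travel":[0,-0.02,0],"twist":[0,0,0]}]'
python3 -m inch '[{"claw":1,"travel":[0,-0.04,0],"twist":[0,0,0]},{"claw":1,"travel":[0,-0.09,0],"twist":[0,0,0]},{"claw":1,"travel":[-0.035,-0.11,-0.042],"twist":[0,0,0]},{"claw":1,"travel":[-0.07,-0.11,-0.085],"twist":[0,0,0]},{"claw":1,"travel":[-0.105,-0.11,-0.128],"twist":[0,0,0]}]'
python3 -m inch '[{"claw":1,"travel":[-0.035,0,-0.042],"twist":[0,0,0]},{"claw":1,"travel":[-0.06,0,-0.075],"twist":[0,0,0]},{"claw":1,"travel":[-0.075,0,-0.092],"twist":[0,0,0]},{"claw":1,"travel":[-0.075,0,-0.092],"twist":[0,0,0]},{"claw":1,"travel":[-0.075,0,-0.092],"twist":[0,0,0]}]'
python3 w.py w3; python3 - <<'E'
from h import *
shot("side","side1")
E
python3 m.py side1 | grep "top 8"
```

```text
time: 7.12
position: [657.1, 143.4, 73.8]
tool_rot: [0.709, -0.705, 0.002, 0.005]
force: [0.6, 0.4, 0.0]
width: 0.998
time: 7.75
position: [553.3, 13.1, 186.4]
tool_rot: [0.709, -0.706, 0.0, 0.004]
force: [0.4, -1.9, 0.6]
width: 0.998
time: 8.38
position: [479.6, -79.0, 187.4]
tool_rot: [0.709, -0.706, -0.0, 0.004]
force: [0.2, -0.1, 0.6]
width: 1.001
 dark  px [454. 226.] c [ 633. -139.] size [113.  53.] ang 79.6
 dark  px [369. 386.] c [ 552. -376.] size [10. 39.] ang 89.9
 obj   px [283.  24.] top 66.6 c [448.  74.] size [51. 51.] ang 53.3 rgb [176. 175. 170.] 3187
 obj   px [608. 101.] top 50.5 c [742.  10.] size [70. 98.] ang 18.3 rgb [184. 186. 170.] 1425
 obj   px [316. 191.] top 62.8 c [476. -74.] size [47. 47.] ang 1.2 rgb [199. 202. 193.] 1978
 obj   px [608. 252.] top 20.4 c [ 825. -154.] size [75. 14.] ang 70.2 rgb [183. 175. 167.] 409
{'time': np.float64(8.425), 'position': array([479.601, -78.772, 187.154]), 'tool_rot': array([ 0.709, -0.706, -0.   ,  0.004]), 'force': array([0.202, 0.442, 0.606]), 'width': np.float64(0.996)}
 obj   px [345. 156.] top 85.8 c [661. 138.] size [47. 46.] ang 49.2 rgb [54. 52. 52.] 90
```

```bash
python3 -m inch '[{"claw":1,"travel":[-0.0035,0.03,0.004],"twist":[0,0,0]},{"claw":1,"travel":[-0.0035,0.075,0.004],"twist":[0,0,0]},{"claw":1,"travel":[-0.0035,0.12,0.004],"twist":[0,0,0]},{"claw":1,"travel":[-0.0035,0.152,0.004],"twist":[0,0,0]},{"claw":1,"travel":[-0.0035,0.152,0.004],"twist":[0,0,0]}]'
python3 -m inch '[{"claw":-1,"travel":[0,0,0],"twist":[0,0,0]},{"claw":-1,"travel":[0,0,0],"twist":[0,0,0]},{"claw":-1,"travel":[0,0,0],"twist":[0,0,0]},{"claw":-1,"travel":[0,0,0],"twist":[0,0,0]},{"claw":-1,"travel":[0,0,0],"twist":[0,0,0]}]' 12
python3 -m inch '[{"claw":-1,"travel":[0,0,0],"twist":[0,0,0]},{"claw":-1,"travel":[0,-0.01,0],"twist":[0,0,0]},{"claw":-1,"travel":[0,-0.03,0],"twist":[0,0,0]},{"claw":-1,"travel":[0,-0.07,0],"twist":[0,0,0]},{"claw":-1,"travel":[0,-0.11,0],"twist":[0,0,0]}]'
```

```text
time: 9.1
position: [473.2, -72.4, 32.6]
tool_rot: [0.709, -0.705, 0.001, 0.007]
force: [0.6, 0.3, 0.3]
width: 0.998
time: 9.72
position: [473.8, -72.7, 33.3]
tool_rot: [0.709, -0.705, 0.001, 0.006]
force: [-0.6, 0.8, 4.5]
width: 0.537
time: 10.35
position: [474.5, -73.2, 144.5]
tool_rot: [0.709, -0.705, 0.001, 0.006]
force: [1.6, 0.2, -0.5]
width: 0.534
```

```bash
python3 -m inch '[{"claw":-1,"travel":[0.006,0,-0.025],"twist":[0,0,0]},{"claw":-1,"travel":[0.017,0,-0.07],"twist":[0,0,0]},{"claw":-1,"travel":[0.029,0,-0.12],"twist":[0,0,0]},{"claw":-1,"travel":[0.041,0,-0.17],"twist":[0,0,0]},{"claw":-1,"travel":[0.053,0,-0.22],"twist":[0,0,0]}]'
python3 -m inch '[{"claw":-1,"travel":[0.012,0,-0.045],"twist":[0,0,0]},{"claw":-1,"travel":[0.02,0,-0.085],"twist":[0,0,0]},{"claw":-1,"travel":[0.025,0,-0.105],"twist":[0,0,0]},{"claw":-1,"travel":[0.025,0,-0.105],"twist":[0,0,0]},{"claw":-1,"travel":[0.025,0,-0.105],"twist":[0,0,0]}]'
python3 w.py w4
```

```text
time: 10.98
position: [529.3, -294.3, 143.0]
tool_rot: [0.709, -0.705, 0.001, 0.006]
force: [0.4, -0.7, 1.0]
width: 0.531
time: 11.6
position: [554.7, -398.0, 141.8]
tool_rot: [0.71, -0.704, 0.001, 0.007]
force: [0.4, 0.0, -0.5]
width: 0.538
 dark  px [317. 192.] c [ 551. -394.] size [56. 51.] ang 3.3
 obj   px [129. 273.] top 67.3 c [ 356. -491.] size [17. 14.] ang 43.0 rgb [ 38. 138.  62.] 244
{'time': np.float64(11.65), 'position': array([ 554.821, -397.798,  141.956]), 'tool_rot': array([ 0.71 , -0.704,  0.001,  0.007]), 'force': array([ 0.008,  0.923, -0.338]), 'width': np.float64(0.535)}
```

View pics/w4.png

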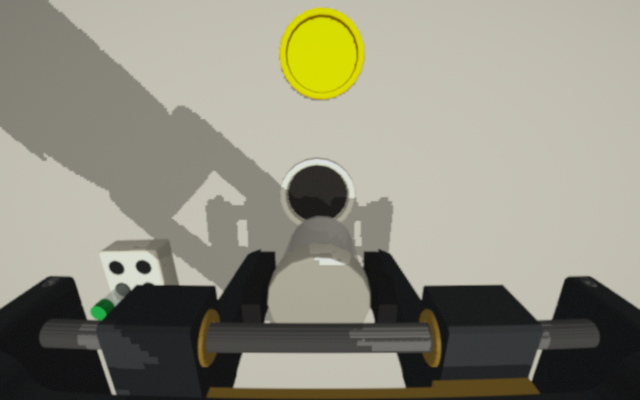

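```bash
python3 -m inch '[{"claw":-1,"travel":[-0.001,0.02,0],"twist":[-0.004,0,0]},{"claw":-1,"travel":[-0.0015,0.05,-0.001],"twist":[-0.004,0,0]},{"claw":-1,"travel":[-0.0015,0.08,-0.001],"twist":[-0.004,0,0]},{"claw":-1,"travel":[-0.0015,0.092,-0.001],"twist":[-0.004,0,0]},{"claw":-1,"travel":[-0.0015,0.092,-0.001],"twist":[-0.004,0,0]}]'
```

```text
time: 12.28
position: [552.1, -397.1, 49.5]
tool_rot: [0.709, -0.705, 0.001, 0.008]
force: [0.2, -0.5, -1.1]
width: 0.533
```

```bash
python3 -m inch '[{"claw":-1,"travel":[-0.0005,0.004,0],"twist":[0,0,0]},{"claw":-1,"travel":[-0.0005,0.008,0],"twist":[0,0,0]},{"claw":-1,"travel":[-0.0005,0.011,0],"twist":[0,0,0]},{"claw":-1,"travel":[-0.0005,0.0125,0],"twist":[0,0,0]},{"claw":-1,"travel":[-0.0005,0.0135,0],"twist":[0,0,0]}]'
```

```text
time: 12.9
position: [551.5, -397.2, 36.2]
tool_rot: [0.709, -0.706, 0.001, 0.007]
force: [-1.7, 0.6, 3.9]
width: 0.537
```

```bash
cat > go.py <<'E'
from h import *
import sys
x,y,z,yaw=map(float,sys.argv[1:5]);s=arm.observe();A=rot(s["tool_rot"])
T=R.from_euler("z",yaw,degrees=True).as_matrix()@np.array([[1,0,0],[0,0,1],[0,-1,0.]])
print("travel",np.round(A.T@(np.array([x,y,z])-s["position"])/1000,4),"twist",np.round(R.from_matrix(A.T@T).as_rotvec(),4),"pos",s["position"].round(1),"t",s["time"])
E
python3 -m inch '[{"claw":0.3,"travel":[0,0,0],"twist":[0,0,0]},{"claw":1,"travel":[0,0,0],"twist":[0,0,0]},{"claw":1,"travel":[0,0,0],"twist":[0,0,0]},{"claw":1,"travel":[0,0,0],"twist":[0,0,0]},{"claw":1,"travel":[0,-0.02,0],"twist":[0,0,0]}]'
python3 -m inch '[{"claw":1,"travel":[0,-0.04,0],"twist":[0,0,0]},{"claw":1,"travel":[0,-0.09,0],"twist":[0,0,0]},{"claw":1,"travel":[0,-0.13,0],"twist":[0,0,0]},{"claw":1,"travel":[0,-0.135,0],"twist":[0,0,0]},{"claw":1,"travel":[0,-0.135,0],"twist":[0,0,0]}]'
python3 go.py 448 74 200 -37; python3 w.py w5
```

```text
time: 13.52
position: [550.6, -396.2, 54.9]
tool_rot: [0.71, -0.704, 0.002, 0.008]
force: [0.2, -0.3, -1.1]
width: 0.999
time: 14.15
position: [552.6, -397.1, 190.5]
tool_rot: [0.709, -0.705, 0.002, 0.008]
force: [-0.1, 1.0, -0.7]
width: 0.996
travel [-0.1006 -0.0048  0.4721] twist [-0.0018  0.6546 -0.0162] pos [ 552.6 -397.1  190.5] t 14.15
 dark  px [319. 169.] c [ 551. -385.] size [55. 33.] ang 3.2
 obj   px [321. 197.] top 65.8 c [ 553. -398.] size [47. 46.] ang 3.2 rgb [190. 192. 182.] 1934
 obj   px [161. 261.] top 63.1 c [ 357. -489.] size [11. 15.] ang 73.8 rgb [ 35. 115.  53.] 163
{'time': np.float64(14.2), 'position': array([ 552.129, -396.675,  189.073]), 'tool_rot': array([ 0.71 , -0.704,  0.003,  0.009]), 'force': array([-0.274,  0.545, -1.295]), 'width': np.float64(1.002)}
```

View pics/w5.png

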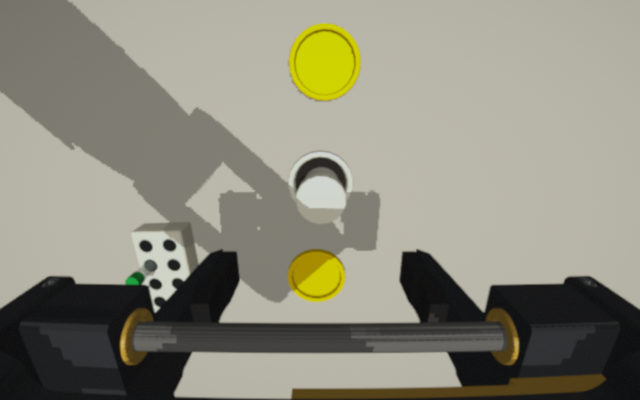

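```bash
python3 -m inch '[{"claw":1,"travel":[-0.008,0,0.04],"twist":[0,0.11,-0.003]},{"claw":1,"travel":[-0.02,0,0.095],"twist":[0,0.24,-0.006]},{"claw":1,"travel":[-0.032,0,0.15],"twist":[0,0.37,-0.01]},{"claw":1,"travel":[-0.045,0,0.205],"twist":[0,0.5,-0.013]},{"claw":1,"travel":[-0.057,-0.003,0.26],"twist":[0,0.6,-0.016]}]'
python3 go.py 448 74 200 -37
```

```text
time: 14.82
position: [491.0, -134.9, 193.0]
tool_rot: [0.678, -0.674, 0.21, -0.205]
force: [0.6, 0.1, 0.5]
width: 1.003
travel [-0.1528 -0.0055  0.1489] twist [-0.0021  0.0505 -0.0072] pos [ 491.  -134.9  193. ] t 14.825
```

```bash
python3 -m inch '[{"claw":1,"travel":[-0.037,0,0.036],"twist":[0,0.02,-0.004]},{"claw":1,"travel":[-0.076,-0.003,0.074],"twist":[-0.002,0.05,-0.007]},{"claw":1,"travel":[-0.114,-0.0055,0.111],"twist":[-0.002,0.05,-0.007]},{"claw":1,"travel":[-0.14,-0.0055,0.137],"twist":[-0.002,0.05,-0.007]},{"claw":1,"travel":[-0.153,-0.0055,0.149],"twist":[-0.002,0.05,-0.007]}]'
python3 w.py w6; python3 go.py 448 74 22 -37
```

```text
time: 15.45
position: [446.0, 76.2, 198.3]
tool_rot: [-0.671, 0.671, -0.225, 0.222]
force: [0.6, -0.2, 0.5]
width: 0.999
 dark  px [436.  26.] c [637. 131.] size [25. 68.] ang 29.1
 dark  px [168.  31.] c [416. 291.] size [42.  2.] ang 82.4
 dark  px [547. 226.] c [ 634. -139.] size [110.  53.] ang 79.8
 obj   px [149.  59.] top 61.5 c [394. 265.] size [100.  41.] ang 82.5 rgb [159. 159. 153.] 5482
 obj   px [464.  14.] top 80.8 c [646. 125.] size [ 6. 28.] ang 53.0 rgb [31. 29. 28.] 220
 obj   px [610.  54.] top 50.4 c [734.  18.] size [97. 54.] ang 77.8 rgb [177. 179. 164.] 1116
 obj   px [323. 190.] top 66.3 c [449.  74.] size [49. 50.] ang 53.7 rgb [162. 161. 151.] 2597
{'time': np.float64(15.5), 'position': array([445.644,  77.151, 198.229]), 'tool_rot': array([ 0.671, -0.671,  0.225, -0.222]), 'force': array([-0.917,  0.861,  0.304]), 'width': np.float64(1.0)}
travel [ 0.0045  0.1762 -0.0009] twist [ 0.001   0.0028 -0.0042] pos [445.6  77.2 198.2] t 15.5
```

```bash
python3 -m inch '[{"claw":1,"travel":[0.0045,0.03,-0.001],"twist":[0,-0.009,-0.004]},{"claw":1,"travel":[0.0045,0.08,-0.001],"twist":[0,-0.009,-0.004]},{"claw":1,"travel":[0.0045,0.13,-0.001],"twist":[0,-0.009,-0.004]},{"claw":1,"travel":[0.0045,0.172,-0.001],"twist":[0,-0.009,-0.004]},{"claw":1,"travel":[0.0045,0.173,-0.001],"twist":[0,-0.009,-0.004]}]'
python3 -m inch '[{"claw":-1,"travel":[0,0,0],"twist":[0,0,0]},{"claw":-1,"travel":[0,0,0],"twist":[0,0,0]},{"claw":-1,"travel":[0,0,0],"twist":[0,0,0]},{"claw":-1,"travel":[0,0,0],"twist":[0,0,0]},{"claw":-1,"travel":[0,0,0],"twist":[0,0,0]}]' 15
python3 go.py 449 74 24 -37
python3 -m inch '[{"claw":-1,"travel":[0,0,0],"twist":[0,0,0]},{"claw":-1,"travel":[0,-0.01,0],"twist":[0,0,0]},{"claw":-1,"travel":[0,-0.03,0],"twist":[0,0,0]},{"claw":-1,"travel":[0,-0.07,0],"twist":[0,0,0]},{"claw":-1,"travel":[0,-0.12,0],"twist":[0,0,0]}]'
python3 go.py 552 373 150 -9
```

```text
time: 16.12
position: [443.8, 73.8, 21.5]
tool_rot: [-0.671, 0.673, -0.224, 0.217]
force: [0.9, -0.2, 0.2]
width: 1.001
time: 16.75
position: [445.0, 73.7, 22.6]
tool_rot: [-0.671, 0.673, -0.223, 0.218]
force: [-1.1, -1.0, 5.8]
width: 0.565
travel [ 0.003  -0.0014  0.0026] twist [ 0.005   0.0115 -0.0063] pos [445.   73.7  22.6] t 16.75
time: 17.38
position: [444.7, 73.9, 143.3]
tool_rot: [-0.671, 0.673, -0.224, 0.217]
force: [1.1, 0.0, -0.8]
width: 0.565
travel [-0.0909 -0.0078  0.3045] twist [ 0.0041 -0.4772 -0.0101] pos [444.7  73.9 143.3] t 17.375
```

```bash
python3 -m inch '[{"claw":-1,"travel":[-0.008,-0.01,0.025],"twist":[0,-0.06,0]},{"claw":-1,"travel":[-0.02,-0.02,0.07],"twist":[0,-0.16,0]},{"claw":-1,"travel":[-0.034,-0.02,0.115],"twist":[0,-0.26,0]},{"claw":-1,"travel":[-0.048,-0.02,0.16],"twist":[0,-0.36,0]},{"claw":-1,"travel":[-0.06,-0.02,0.2],"twist":[0,-0.46,-0.005]}]'
python3 go.py 552 373 160 -9
```

```text
time: 18.0
position: [515.1, 272.1, 162.8]
tool_rot: [-0.704, 0.705, -0.062, 0.058]
force: [0.9, -0.4, -1.4]
width: 0.563
travel [0.0193 0.0024 0.1057] twist [ 0.003  -0.0135 -0.0061] pos [515.1 272.1 162.8] t 18.0
```

```bash
python3 -m inch '[{"claw":-1,"travel":[0.008,0,0.04],"twist":[0,-0.013,-0.003]},{"claw":-1,"travel":[0.016,0.002,0.08],"twist":[0,-0.013,-0.003]},{"claw":-1,"travel":[0.019,0.002,0.1],"twist":[0,-0.013,-0.003]},{"claw":-1,"travel":[0.019,0.002,0.106],"twist":[0,-0.013,-0.003]},{"claw":-1,"travel":[0.019,0.002,0.106],"twist":[0,-0.013,-0.003]}]'
python3 w.py w7; python3 go.py 552 373 26 -9
```

```text
time: 18.62
position: [551.3, 373.1, 160.2]
tool_rot: [-0.704, 0.706, -0.057, 0.054]
force: [0.6, -0.2, -1.2]
width: 0.56
 dark  px [321. 183.] c [553. 379.] size [50. 64.] ang 81.1
 dark  px [205. 268.] c [411. 299.] size [32. 58.] ang 31.4
 obj   px [128.  30.] top 42.9 c [417. 534.] size [50. 86.] ang 78.8 rgb [201. 205. 195.] 5905
 obj   px [186. 275.] top 54.6 c [401. 315.] size [ 4. 40.] ang 79.6 rgb [72. 70. 67.] 162
{'time': np.float64(18.675), 'position': array([551.369, 372.67 , 160.274]), 'tool_rot': array([-0.704,  0.706, -0.057,  0.054]), 'force': array([ 0.744, -0.234, -2.461]), 'width': np.float64(0.569)}
travel [0.0011 0.1343 0.0009] twist [ 0.0036 -0.0006 -0.0038] pos [551.4 372.7 160.3] t 18.675
```

View pics/w7.png

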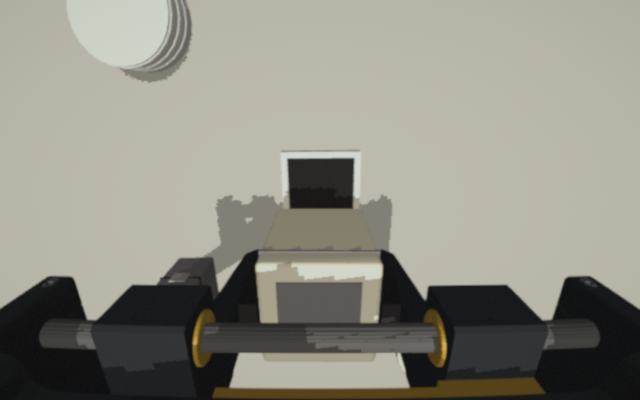

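```bash
python3 -m inch '[{"claw":-1,"travel":[0.001,0.02,-0.001],"twist":[0,0,0]},{"claw":-1,"travel":[0.001,0.055,-0.002],"twist":[0,0,0]},{"claw":-1,"travel":[0.001,0.09,-0.002],"twist":[0,0,0]},{"claw":-1,"travel":[0.001,0.115,-0.002],"twist":[0,0,0]},{"claw":-1,"travel":[0.001,0.122,-0.002],"twist":[0,0,0]}]'
python3 go.py 551.5 370.5 26 -9
```

```text
time: 19.3
position: [549.5, 368.4, 35.0]
tool_rot: [-0.703, 0.707, -0.059, 0.053]
force: [-1.0, -0.2, 0.1]
width: 0.566
travel [0.0017 0.0089 0.0024] twist [ 0.0067 -0.0016 -0.0082] pos [549.5 368.4  35. ] t 19.3
```

```bash
python3 -m inch '[{"claw":-1,"travel":[0.002,0.002,0.002],"twist":[0,0,0]},{"claw":-1,"travel":[0.002,0.005,0.002],"twist":[0,0,0]},{"claw":-1,"travel":[0.002,0.008,0.002],"twist":[0,0,0]},{"claw":-1,"travel":[0.002,0.0095,0.002],"twist":[0,0,0]},{"claw":-1,"travel":[0.002,0.0105,0.002],"twist":[0,0,0]}]'
```

```text
time: 19.92
position: [551.9, 370.2, 25.7]
tool_rot: [-0.703, 0.707, -0.059, 0.053]
force: [-4.6, -2.6, 10.1]
width: 0.567
```

```bash
python3 -m inch '[{"claw":0.3,"travel":[0,0,0],"twist":[0,0,0]},{"claw":1,"travel":[0,0,0],"twist":[0,0,0]},{"claw":1,"travel":[0,0,0],"twist":[0,0,0]},{"claw":1,"travel":[0,0,0],"twist":[0,0,0]},{"claw":1,"travel":[0,-0.02,0],"twist":[0,0,0]}]'
python3 -m inch '[{"claw":1,"travel":[0,-0.04,0],"twist":[0,0,0]},{"claw":1,"travel":[0,-0.09,0],"twist":[0,0,0]},{"claw":1,"travel":[0,-0.13,0],"twist":[0,0,0]},{"claw":1,"travel":[0,-0.155,0],"twist":[0,0,0]},{"claw":1,"travel":[0,-0.155,0],"twist":[0,0,0]}]'
python3 w.py w8; python3 go.py 394 265 200 -7.5
```

```text
time: 20.55
position: [550.6, 369.6, 44.4]
tool_rot: [-0.702, 0.708, -0.06, 0.052]
force: [0.5, 0.0, -0.6]
width: 0.997
time: 21.18
position: [554.2, 371.5, 203.7]
tool_rot: [-0.703, 0.706, -0.058, 0.054]
force: [0.1, 0.1, 0.3]
width: 0.998
 dark  px [317. 155.] c [556. 394.] size [20. 63.] ang 79.2
 dark  px [208. 243.] c [401. 310.] size [10. 39.] ang 81.3
 dark  px [405. 315.] c [638. 164.] size [32. 12.] ang 36.8
 obj   px [150.  32.] top 43.0 c [418. 539.] size [60. 87.] ang 79.0 rgb [193. 198. 188.] 5472
 obj   px [318. 188.] top 69.3 c [553. 372.] size [50. 50.] ang 81.3 rgb [159. 158. 148.] 2580
 obj   px [189. 261.] top 60.3 c [389. 309.] size [47. 24.] ang 36.1 rgb [108. 105. 101.] 444
 obj   px [224. 316.] top 49.4 c [410. 226.] size [8. 1.] ang 85.1 rgb [40. 38. 38.] 12
 obj   px [433. 367.] top 81.4 c [656. 142.] size [40. 46.] ang 11.2 rgb [31. 30. 30.] 893
{'time': np.float64(21.225), 'position': array([553.137, 370.944, 201.139]), 'tool_rot': array([-0.703,  0.707, -0.059,  0.053]), 'force': array([-1.264,  0.196, -0.359]), 'width': np.float64(1.002)}
travel [-0.1404  0.0033 -0.1297] twist [ 0.0069 -0.0275 -0.0088] pos [553.1 370.9 201.1] t 21.225
```

View pics/w8.png

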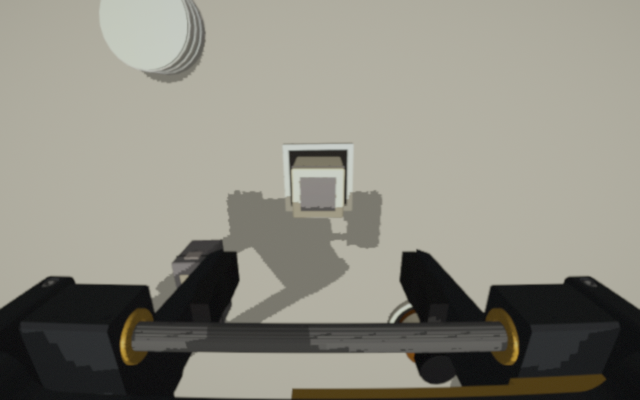

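Stain jar sits at (318,188) inside its rim, at 69 mm high (about 68 expected). Bottle also in place. Now the slide box.

```bash
python3 -m inch '[{"claw":1,"travel":[-0.035,0,-0.033],"twist":[0.004,-0.015,-0.005]},{"claw":1,"travel":[-0.07,0.003,-0.065],"twist":[0.007,-0.027,-0.009]},{"claw":1,"travel":[-0.11,0.003,-0.1],"twist":[0.007,-0.027,-0.009]},{"claw":1,"travel":[-0.135,0.003,-0.125],"twist":[0.007,-0.027,-0.009]},{"claw":1,"travel":[-0.14,0.003,-0.13],"twist":[0.007,-0.027,-0.009]}]'
python3 w.py w9; python3 go.py 394 265 21 -7.5
```

```text
time: 21.85
position: [392.2, 263.7, 198.9]
tool_rot: [-0.705, 0.706, -0.047, 0.046]
force: [0.6, 0.4, 0.9]
width: 0.996
 dark  px [447.  66.] c [553. 373.] size [64. 62.] ang 81.7
 dark  px [532. 239.] c [649. 150.] size [74. 45.] ang 51.4
 obj   px [482.  50.] top 69.6 c [552. 372.] size [51. 51.] ang 81.6 rgb [165. 165. 156.] 3799
 obj   px [321. 185.] top 61.3 c [395. 266.] size [99. 40.] ang 82.8 rgb [154. 153. 146.] 4055
 obj   px [562. 258.] top 81.3 c [661. 152.] size [25. 46.] ang 73.1 rgb [28. 28. 28.] 645
{'time': np.float64(21.9), 'position': array([392.989, 263.987, 199.396]), 'tool_rot': array([-0.705,  0.706, -0.047,  0.046]), 'force': array([0.109, 1.429, 0.595]), 'width': np.float64(1.001)}
travel [0.0011 0.1784 0.0013] twist [ 0.0008 -0.0008 -0.0013] pos [393.  264.  199.4] t 21.9
```

```bash
python3 -m inch '[{"claw":1,"travel":[0.002,0.03,0.002],"twist":[0,-0.005,0]},{"claw":1,"travel":[0.002,0.08,0.002],"twist":[0,-0.005,0]},{"claw":1,"travel":[0.002,0.13,0.002],"twist":[0,-0.005,0]},{"claw":1,"travel":[0.002,0.174,0.002],"twist":[0,-0.005,0]},{"claw":1,"travel":[0.002,0.176,0.002],"twist":[0,-0.005,0]}]'
python3 -m inch '[{"claw":-1,"travel":[0,0,0],"twist":[0,0,0]},{"claw":-1,"travel":[0,0,0],"twist":[0,0,0]},{"claw":-1,"travel":[0,0,0],"twist":[0,0,0]},{"claw":-1,"travel":[0,0,0],"twist":[0,0,0]},{"claw":-1,"travel":[0,0,0],"twist":[0,0,0]}]' 20
python3 -m inch '[{"claw":-1,"travel":[0,0,0],"twist":[0,0,0]},{"claw":-1,"travel":[0,0,0],"twist":[0,0,0]},{"claw":-1,"travel":[0,0,0],"twist":[0,0,0]},{"claw":-1,"travel":[0,0,0],"twist":[0,0,0]},{"claw":-1,"travel":[0,0,0],"twist":[0,0,0]}]'
python3 go.py 395 266 21 -7.5
python3 -m inch '[{"claw":-1,"travel":[0,0,0],"twist":[0,0,0]},{"claw":-1,"travel":[0,-0.01,0],"twist":[0,0,0]},{"claw":-1,"travel":[0,-0.03,0],"twist":[0,0,0]},{"claw":-1,"travel":[0,-0.07,0],"twist":[0,0,0]},{"claw":-1,"travel":[0,-0.12,0],"twist":[0,0,0]}]'
python3 go.py 633 -139 165 -10.2
```

```text
time: 22.52
position: [392.8, 264.8, 19.9]
tool_rot: [-0.704, 0.707, -0.048, 0.042]
force: [-0.5, -0.5, 0.5]
width: 0.997
time: 23.15
position: [393.1, 265.0, 20.4]
tool_rot: [-0.705, 0.707, -0.047, 0.042]
force: [1.4, -0.2, 0.5]
width: 0.46
time: 23.78
position: [393.0, 264.9, 20.4]
tool_rot: [-0.704, 0.707, -0.048, 0.042]
force: [-1.3, -0.7, 2.1]
width: 0.456
travel [ 0.0019 -0.0006  0.0013] twist [ 0.0039  0.0041 -0.0076] pos [393.  264.9  20.4] t 23.775
time: 24.4
position: [393.1, 264.9, 141.2]
tool_rot: [-0.704, 0.707, -0.048, 0.041]
force: [0.7, -0.2, -1.0]
width: 0.451
travel [ 0.2889 -0.0247 -0.3704] twist [ 0.005   0.0511 -0.0092] pos [393.1 264.9 141.2] t 24.4
```

```bash
python3 -m inch '[{"claw":-1,"travel":[0.015,-0.012,-0.02],"twist":[0,0.02,-0.005]},{"claw":-1,"travel":[0.045,-0.025,-0.058],"twist":[0,0.05,-0.005]},{"claw":-1,"travel":[0.075,-0.025,-0.096],"twist":[0,0.05,-0.005]},{"claw":-1,"travel":[0.105,-0.025,-0.134],"twist":[0,0.05,-0.005]},{"claw":-1,"travel":[0.135,-0.025,-0.172],"twist":[0,0.05,-0.005]}]'
python3 go.py 633 -139 165 -10.2
```

```text
time: 25.02
position: [506.2, 75.9, 166.4]
tool_rot: [-0.703, 0.706, -0.064, 0.061]
force: [1.1, -0.2, -1.2]
width: 0.45
travel [ 0.1627  0.0018 -0.1892] twist [ 0.0049  0.0011 -0.0032] pos [506.2  75.9 166.4] t 25.025
```

```bash
python3 -m inch '[{"claw":-1,"travel":[0.032,0,-0.038],"twist":[0,0,0]},{"claw":-1,"travel":[0.065,0,-0.076],"twist":[0,0,0]},{"claw":-1,"travel":[0.1,0,-0.114],"twist":[0,0,0]},{"claw":-1,"travel":[0.135,0,-0.155],"twist":[0,0,0]},{"claw":-1,"travel":[0.158,0,-0.183],"twist":[0,0,0]}]'
python3 -m inch '[{"claw":-1,"travel":[0.003,0,-0.006],"twist":[0,0,0]},{"claw":-1,"travel":[0.003,0,-0.006],"twist":[0,0,0]},{"claw":-1,"travel":[0.003,0,-0.006],"twist":[0,0,0]},{"claw":-1,"travel":[0.003,0,-0.006],"twist":[0,0,0]},{"claw":-1,"travel":[0.003,0,-0.006],"twist":[0,0,0]}]'
python3 w.py wa; python3 go.py 633 -139 33 -10.2
```

```text
time: 25.65
position: [630.3, -134.4, 167.2]
tool_rot: [-0.703, 0.706, -0.064, 0.062]
force: [0.3, 1.3, -1.6]
width: 0.45
time: 26.28
position: [632.1, -140.0, 167.5]
tool_rot: [-0.703, 0.706, -0.064, 0.062]
force: [-0.0, -0.3, -0.7]
width: 0.453
 dark  px [320. 149.] c [ 640. -102.] size [38. 55.] ang 79.9
 obj   px [449.  24.] top 50.7 c [752. -17.] size [36. 94.] ang 81.7 rgb [199. 202. 187.] 1344
 obj   px [511. 176.] top 20.5 c [ 824. -158.] size [83. 13.] ang 70.4 rgb [187. 178. 170.] 674
{'time': np.float64(26.325), 'position': array([ 632.147, -140.159,  167.396]), 'tool_rot': array([-0.703,  0.706, -0.064,  0.062]), 'force': array([-0.115, -1.048, -1.576]), 'width': np.float64(0.45)}
travel [0.001  0.1344 0.002 ] twist [ 0.0051  0.0005 -0.0025] pos [ 632.1 -140.2  167.4] t 26.325
```

View pics/wa.png

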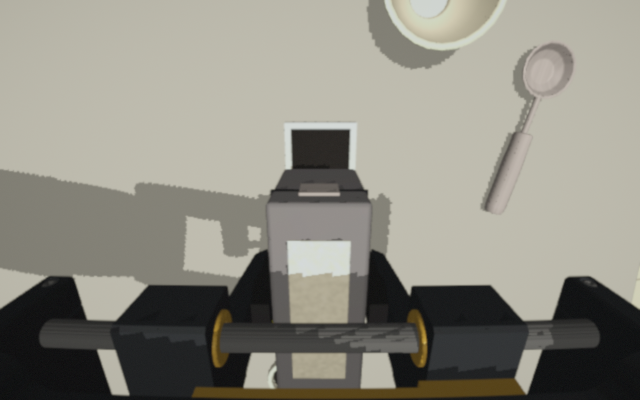

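```bash
python3 -m inch '[{"claw":-1,"travel":[0.001,0.02,0],"twist":[0,0,-0.002]},{"claw":-1,"travel":[0.001,0.055,0],"twist":[0,0,-0.002]},{"claw":-1,"travel":[0.001,0.095,0],"twist":[0,0,-0.002]},{"claw":-1,"travel":[0.001,0.12,0],"twist":[0,0,-0.002]},{"claw":-1,"travel":[0.001,0.13,0],"twist":[0,0,-0.002]}]'
python3 go.py 633 -141 23.5 -10.2
```

```text
time: 26.95
position: [630.8, -140.1, 34.0]
tool_rot: [-0.703, 0.706, -0.065, 0.061]
force: [-1.2, -0.4, -1.0]
width: 0.452
travel [ 0.0024  0.0105 -0.0004] twist [ 0.0041  0.0005 -0.0051] pos [ 630.8 -140.1   34. ] t 26.95
```

```bash
python3 -m inch '[{"claw":-1,"travel":[0.002,0.002,0],"twist":[0,0,0]},{"claw":-1,"travel":[0.002,0.005,0],"twist":[0,0,0]},{"claw":-1,"travel":[0.002,0.008,0],"twist":[0,0,0]},{"claw":-1,"travel":[0.002,0.0105,0],"twist":[0,0,0]},{"claw":-1,"travel":[0.002,0.0115,0],"twist":[0,0,0]}]'
```

```text
time: 27.58
position: [633.0, -140.6, 23.4]
tool_rot: [-0.703, 0.706, -0.064, 0.061]
force: [-2.9, 0.6, 8.9]
width: 0.452
```

```bash
python3 -m inch '[{"claw":0.2,"travel":[0,0,0],"twist":[0,0,0]},{"claw":1,"travel":[0,0,0],"twist":[0,0,0]},{"claw":1,"travel":[0,0,0],"twist":[0,0,0]},{"claw":1,"travel":[0,0,0],"twist":[0,0,0]},{"claw":1,"travel":[0,-0.02,0],"twist":[0,0,0]}]'
python3 -m inch '[{"claw":1,"travel":[0,-0.04,0],"twist":[0,0,0]},{"claw":1,"travel":[0,-0.09,0],"twist":[0,0,0]},{"claw":1,"travel":[0,-0.13,0],"twist":[0,0,0]},{"claw":1,"travel":[0,-0.165,0],"twist":[0,0,0]},{"claw":1,"travel":[0,-0.165,0],"twist":[0,0,0]}]'
python3 w.py wb
python3 -c "
from h import *
shot('side','sideF')";python3 m.py sideF
```

```text
time: 28.2
position: [631.6, -140.0, 42.3]
tool_rot: [-0.703, 0.705, -0.066, 0.06]
force: [0.8, 1.3, 0.5]
width: 0.991
time: 28.82
position: [635.3, -140.5, 212.8]
tool_rot: [-0.702, 0.706, -0.063, 0.062]
force: [-0.4, -0.1, 0.3]
width: 1.001
 dark  px [315. 159.] c [ 633. -139.] size [114.  55.] ang 79.7
 obj   px [427.  28.] top 50.7 c [753. -11.] size [48. 98.] ang 80.9 rgb [192. 195. 181.] 1148
 obj   px [485. 167.] top 20.7 c [ 824. -158.] size [83. 13.] ang 70.9 rgb [179. 171. 162.] 536
 obj   px [317. 184.] top 64.4 c [ 634. -139.] size [99. 40.] ang 79.9 rgb [153. 152. 145.] 3781
 obj   px [292. 374.] top 65.1 c [ 551. -393.] size [48. 38.] ang 21.5 rgb [189. 192. 180.] 624
{'time': np.float64(28.875), 'position': array([ 633.939, -139.973,  209.893]), 'tool_rot': array([-0.703,  0.706, -0.064,  0.061]), 'force': array([-0.719,  0.16 , -0.198]), 'width': np.float64(0.997)}
sideF
 dark  px [350. 232.] c [ 635. -139.] size [104.  52.] ang 79.9
 obj   px [266.  97.] top 47.0 c [420. 543.] size [81. 81.] ang 65.3 rgb [212. 214. 200.] 119
 obj   px [306. 118.] top 74.2 c [553. 370.] size [57. 50.] ang 78.5 rgb [171. 170. 160.] 84
 obj   px [346. 162.] top 58.3 c [664. 120.] size [21. 37.] ang 51.6 rgb [97. 68. 45.] 26
 obj   px [384. 180.] top 54.2 c [757.  13.] size [98. 97.] ang 4.9 rgb [193. 193. 175.] 106
 obj   px [352. 219.] top 68.9 c [ 634. -142.] size [101.  39.] ang 79.9 rgb [152. 151. 144.] 257
 obj   px [418. 224.] top 25.1 c [ 824. -165.] size [84. 13.] ang 68.4 rgb [172. 162. 157.] 53
 obj   px [337. 295.] top 69.5 c [ 553. -402.] size [47. 44.] ang 80.8 rgb [215. 218. 205.] 200
 obj   px [267. 353.] top 69.1 c [ 379. -527.] size [22. 95.] ang 23.6 rgb [ 83. 145.  92.] 116
```

View pics/sideF.png

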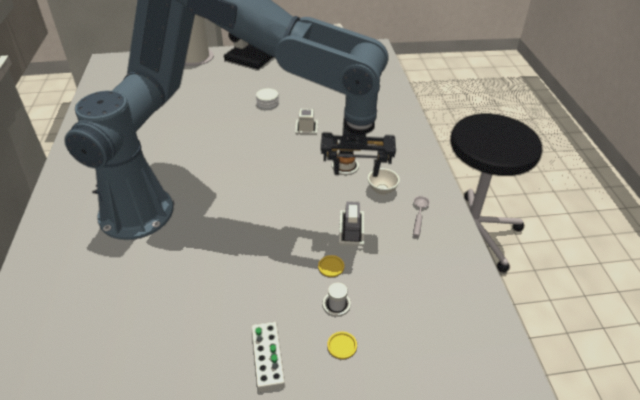

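View pics/wb.png

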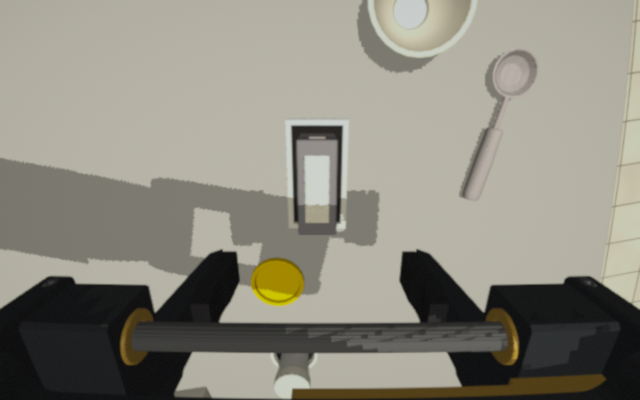

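```bash
python3 -c "
from bench import arm
print(arm.finish_job())"
```

```text
the job is handed in; nothing more can be done
None
```

The job is handed in: all four items are in their own holders. I placed them in the order you listed them: reagent bottle, specimen jar, staining jar, slide box. Each one was lowered until the wrist force showed light contact (4–10 N) before I let go. It took about 29 s of the 112 s allowed.

| Item | Centre after release (mm) | Holder centre (mm) | Top height: measured / expected (mm) |
|---|---|---|---|
| Bottle | about (659, 140) | (658, 142) | 81 / 81 |
| Specimen jar | (553, -398) | (552, -398) | 65–66 / 65 |
| Staining jar | (552, 372) | (552, 372) | 69 / 68 |
| Slide box | (634, -139), turned 79.9° | (633, -139), turned 79.7° | 64 / 63 |

- **Mortar and tube rack:** both measured where they started, and the yellow look-alike holders were left alone.
- **Disagreements:** the side camera reads heights 4–6 mm too high throughout, before and after the moves, so I went by the wrist camera. In the last side view the gripper hid the bottle's cap, so the bottle check comes from earlier pictures.

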